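# Set the steamer tower on the play-kitchen hotplate

### The job

Get the play kitchen ready: stand the little steel pot upright in the middle of the larger hotplate, then stack on it the deep steamer tier, then the shallow steamer tier, and last the lid, each with its foot nested fully down into the piece below. Leave the mug, the shaker and the spoon as they are.

Things in the scene. Friction and masses are not known exactly. Their poses are not given: they have to be found in the camera images.
- hotplate_large: larger of two fixed toy hotplates: white square slab 120 x 120 mm, 12 mm thick, with a black round cooking disc 104 mm across and 3 mm high on it (disc top 15 mm above the table). Origin: centre of the underside; z up; a black dial stub marks the -x side
- hotplate_small: smaller fixed toy hotplate: white square slab 86 x 86 mm, 12 mm thick, black disc 68 mm across on it, top 15 mm above the table. Not used. Origin: centre of the underside
- pot: open toy pot of bare steel, plain floor, upright, loose, 160 g: outside diameter 62 mm, inside 54 mm, height 48 mm, floor 4 mm thick. Two loop handles stick out 15 mm beyond the wall on its +x and -x sides, 33 to 39 mm above the underside; the wall is free on the +y and -y sides (grip across y). Origin: centre of the underside; z up
- deep_tier: deep steamer tier, plain brown wood, loose, 70 g, upright: open drum, outside diameter 62 mm, inside 54 mm, from 8 to 42 mm above the underside, on a solid tapered foot 0 to 8 mm (36 mm across at the bottom, 48 at the top). Floor has seven round dark dots. Nested, its underside is 40 mm above the pot's, with 3 mm play all round. Origin: centre of the foot's underside; z up; round
- shallow_tier: shallow steamer tier of the same brown wood, loose, 50 g, upright: same diameters and foot as the deep tier, but the drum reaches only from 8 to 28 mm above the underside. Floor has five straight dark slots. Nested, its underside is 34 mm above the deep tier's. Origin: centre of the foot's underside; z up; round
- lid: lid of the same brown wood, loose, 60 g, upright: same foot (0 to 8 mm), a disc of diameter 62 mm from 8 to 14 mm, and an upright cylindrical knob of diameter 22 mm from 14 to 40 mm above the underside, to be gripped. Nested, its underside is 20 mm above the shallow tier's. Origin: centre of the foot's underside; z up; round
- mug: bystander: white ceramic mug, 68 mm across, 65 mm high, handle on its +y side. Origin: centre of the underside
- shaker: bystander: dark wooden waisted shaker, 38 mm across, 64 mm high. Origin: centre of the underside
- spoon: bystander: dark wooden spoon 170 mm long, lying flat along its x axis, beyond the other things. Origin: at its underside
Mind the look-alikes: they are no part of the job. What is shaped like the shallow_tier but pink or purple is not meant. What is shaped like the hotplate_large but yellow is not meant.

How it is judged (in metres and radians):
On the way, in this order (a step that is already met when the one before it is completed fails the run):
1. the pot stands in the middle of the large hotplate (horizontal distance between pot and hotplate_large below 0.015 m and z of pot in the frame of hotplate_large between 0.011 and 0.019 m), for 0.2 s.
2. the deep tier is nested in the pot (horizontal distance between deep_tier and pot below 0.006 m and z of deep_tier in the frame of pot between 0.037 and 0.043 m), for 0.2 s.
3. the shallow tier is nested in the deep tier (horizontal distance between shallow_tier and deep_tier below 0.006 m and z of shallow_tier in the frame of deep_tier between 0.031 and 0.037 m), for 0.2 s.
4. the lid is nested in the shallow tier (horizontal distance between lid and shallow_tier below 0.006 m and z of lid in the frame of shallow_tier between 0.017 and 0.023 m), for 0.2 s.
At the end, for the whole second after the job is handed in: The pot stands on the large hotplate within 15 mm of its centre; the deep tier is nested in the pot, the shallow tier in the deep tier and the lid in the shallow tier, each within 6 mm of centred on and 3 mm in height of fully down in the one below; all four upright within 0.1 rad and at rest (all of step 1 and all of step 2 and all of step 3 and all of step 4 and angle between each of pot, deep_tier, shallow_tier, lid's own z axis and vertical below 0.1 rad and linear speed of each of pot, deep_tier, shallow_tier, lid below 0.02 m/s); the robot touches nothing.
It fails at once if the mug is pushed more than 30 mm or knocked over (distance of mug from where it was at the start of the episode above 0.03 m or angle between mug's own z axis and vertical above 0.5 rad).
It fails at once if the shaker is pushed more than 30 mm or knocked over (distance of shaker from where it was at the start of the episode above 0.03 m or angle between shaker's own z axis and vertical above 0.5 rad).
It fails at once if the spoon is moved more than 30 mm (distance of spoon from where it was at the start of the episode above 0.03 m).
It also fails if it takes over 109 s, if anything falls off the work surface, if the arm or the gripper's body presses on something with over 40 N, if the wrist force passes 120 N, or if a joint passes its speed limit or range.

### The arm

A 6-joint arm with a two-finger parallel gripper is mounted at the origin on the work surface. World frame = base frame: x ahead of the robot, y to its left, z up, the work surface at z = 0. Lengths are in mm, angles in rad, forces in N, time in s.
With the tool pointing down it reaches from about 325 to 775 mm from the base axis. Payload 5.5 kg.
Tool frame: the origin (TCP) lies at the very end of the fingers, on their centre line; the grasp point (between the pads) lies 19 mm behind it (manip.grip_point_offset is the z of the grasp point in the tool frame, in mm); z points along the fingers, y is the line along which they close (so a half turn about z gives the same grasp; the last joint's range is limited). The gripper opens to 85 mm and grips with 20 to 120 N. Pads are 22 mm wide; open, the fingers measure 114 mm over their backs; the gripper's body (76 mm by 85 mm) begins 54 mm behind the grasp point. The pads swing forward as they close: fully open they stand 13 mm farther back than shut.
Start: joints at [1.233, 0.091, 1.231, -0, 1.82, -0.057], TCP at [166.279, 576.514, 231.275] pointing down, gripper open.
Joint ranges: [-2.87, 2.87], [-0.86, 2.18], [0.17, 2.46], [-1.51, 4.65], [0.06, 2.69], [-2.65, 2.65]. Speed limits (rad/s): [2.57, 2.57, 3.01, 3.14, 3.14, 3.14].

### API

Orientations are given as a unit quaternion [w, x, y, z].
In Python, from plant import manip gives the robot as it stands. The module is installed in compiled form; this text tells all that it offers.
- The arm moves only by the tool send_rows, never from a script. Its argument "motion" is a list of rows, each a list of 3 entries, a list of its own where there are three numbers: the closure in counts, from 0 (fully open) to 255 (shut), then the shift along the tool's x, y, z in mm, then the turn about the tool's z in rad. In form: [[hand, [tx, ty, tz], yaw], ...]. A call has 1 to 12 rows; each row shifts and turns the commanded pose from where the row before left it, along the tool's axes as they then stand; what a row does not reach is not made up. A row lasts 1/8 s, in which the tool goes at most 62.5 mm and 10.7 degrees, less where a joint would pass 70% of its speed; a pose out of reach is approached as far as the arm can. A call is refused whole if a number of a shift passes 62.5 or a number of a turn 0.188, either way. A call with a gripper value outside its range is refused whole. The fingers move at their own pace and stop on an object; the grip force is fixed at half the most. Time passes only in rows, so rows that do not move let the fingers close. It gives the time, the measured TCP pose, the force, the opening and the grip force at its end, in the units of the state.
- manip.get_obs(): the state, without advancing time (a new reading comes with each control period).
- manip.snapshot(name): name is "scene" or "top" or "wrist"; returns (picture, depth): 384x512x3 uint8, blue, green, red; 384x512 float32, mm along the optical axis (not along the pixel's ray), 0 where there is no reading.
- manip.camera_params(name): a dict with "K" (3x3 intrinsics, pixels), "origin" and "rotation" of the camera in the world. Camera axes: x right, y down, z forward; pixel columns grow to the right and rows downward; lengths in mm; the calibration is good to about 2 mm. A picture is of the moment at which its call begins: read the wrist's pose just before it. camera_params takes no time and is no camera call; for the wrist camera it gives the pose at the moment of the call.
- manip.close_job(): hands the job in; it is judged then, once.
The state is a dict: "time_s": time; "joints": joint angles; "qd": joint speeds; "tau": joint torques, N m; "ee_pos": TCP position; "orientation": TCP orientation; "wrist_force": force on the tool from outside, world axes, zero at the start; "torque": the same for the moment, N m; "gripper_width": opening from 0.0 (shut) to 1.0 (fully open); "grasp_force": force on a finger pad.
Only numpy, scipy, OpenCV 4.12 (cv2) and the standard library are available. Lean on these libraries where they do the work, as an engineer would, in place of code of your own. Each camera call takes 0.05 s, during which the arm holds its last target. There are 200 camera calls.

## Working session

There is one attempt and no reset: what is moved stays moved. The work goes in short steps, Python scripts to look and compute and a tool call to move; the robot and the scene stay as the last step left them, time stands still between calls to the robot, and variables do not carry over. Pictures are saved under pics/ and viewed, at most 14 in all, crops included, and the job is handed in when it is done.

Besides the shell and the picture viewer there is one more tool, called after "Request:" by a JSON object that holds its "api" and its "payload", one argument or row to a line. send_rows: Moves the arm, as the interface text tells. Its arguments: {"type":"object","properties":{"motion":{"type":"array","items":{"type":"array"}}},"required":["motion"]}

```bash
mkdir -p pics
cat > h.py <<'E'
import numpy as np, cv2
from plant import manip
def snap(n):
    p=manip.camera_params(n); im,d=manip.snapshot(n); return im,d,p
def world(p,d):
    K=np.array(p["K"]);R=np.array(p["rotation"]).reshape(3,3);o=np.array(p["origin"])
    v,u=np.indices(d.shape)
    c=np.stack([(u-K[0,2])/K[0,0]*d,(v-K[1,2])/K[1,1]*d,d],-1)
    return c@R.T+o
E
python3 - <<'E'
from h import *
print(manip.get_obs()); print(manip.grip_point_offset)
for n in("scene","top"):
    im,d,p=snap(n); print(n,p); cv2.imwrite(f"pics/{n}0.png",cv2.resize(im,(800,600),interpolation=cv2.INTER_CUBIC)); np.savez(f"{n}.npz",im=im,w=world(p,d),d=d)
E
```

```text
{'time_s': 0.0, 'joints': array([ 1.23327918e+00,  9.18670032e-02,  1.23189393e+00, -1.29685754e-05,
        1.81981378e+00, -5.67233969e-02]), 'qd': array([-1.02722812e-04,  1.50787703e-03,  4.75953121e-05, -5.23827537e-05,
        3.97927103e-04, -3.12773239e-04]), 'tau': array([-1.79521747e-03, -4.58710134e+01, -4.18036330e+01, -3.68092594e-05,
        1.07949047e-02,  1.48234381e-05]), 'ee_pos': array([166.19430482, 576.22220012, 230.14146364]), 'orientation': array([-1.87924953e-04,  1.39937603e-01,  9.90159828e-01, -9.73067593e-04]), 'wrist_force': array([-0.89238799, -0.45259308, -0.82611216]), 'torque': array([-0.03408493,  0.01539042, -0.03595642]), 'grasp_force': 0.0, 'gripper_width': 1.0030194059036737}
-18.700000000000003
scene {'K': array([[357.23957344,   0.        , 254.98196998],
       [  0.        , 357.23957344, 190.60148393],
       [  0.        ,   0.        ,   1.        ]]), 'origin': array([1068.39093938, -122.75834155,  824.14751072]), 'rotation': array([-0.23482086,  0.73805518,  0.6035395 , -0.18940376])}Traceback (most recent call last):
  File "<stdin>", line 4, in <module>
  File "h.py", line 6, in world
    K=np.array(p["K"]);R=np.array(p["rotation"]).reshape(3,3);o=np.array(p["origin"])
                         ~~~~~~~~~~~~~~~~~~~~~~~~~~~~~~~^^^^^
ValueError: cannot reshape array of size 4 into shape (3,3)
```

View pics/scene0.png

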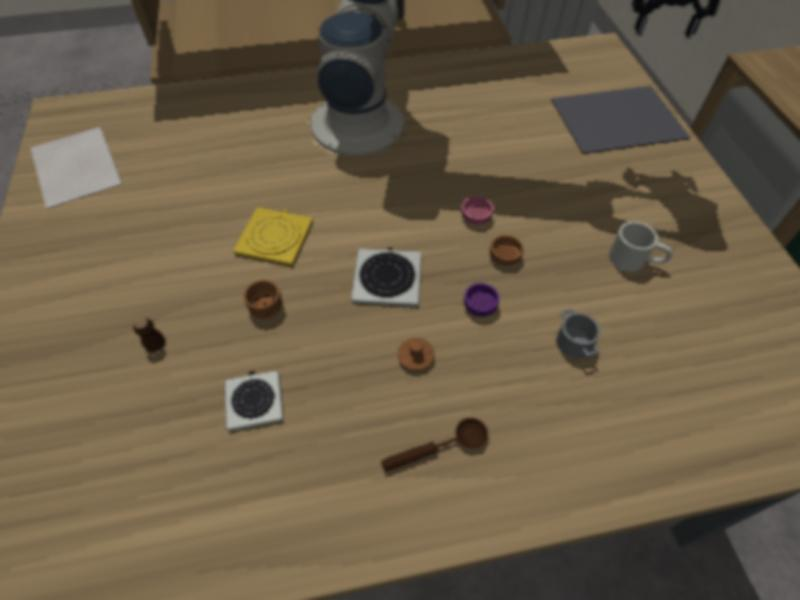

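Scene view (800x600): pot (579,335), large white hotplate (387,277), deep tier (264,300), shallow brown tier (507,251), lid (416,355). Decoys are the pink tier (477,209), purple tier (482,300) and yellow plate (274,235). Bystanders are the mug (635,246), shaker (152,340) and spoon (440,450).

```bash
sed -i 's/R=np.array(p\["rotation"\]).reshape(3,3)/R=Rotation.from_quat(p["rotation"],scalar_first=True).as_matrix()/; 1a from scipy.spatial.transform import Rotation' h.py
python3 - <<'E'
from h import *
for n in("scene","top"):
    im,d,p=snap(n); print(n,p["origin"],p["rotation"]); cv2.imwrite(f"pics/{n}0.png",cv2.resize(im,(800,600),interpolation=cv2.INTER_CUBIC)); np.savez(f"{n}.npz",im=im,w=world(p,d),d=d)
    w=world(p,d)
    # blobs above table within workspace
    m=((w[...,2]>7)&(w[...,2]<80)&(w[...,0]>150)&(w[...,0]<850)&(abs(w[...,1])<600)&(d>0)).astype(np.uint8)
    k,l,s,c=cv2.connectedComponentsWithStats(m)
    for i in range(1,k):
        if s[i,4]>60:
            q=w[l==i]; z=np.percentile(q[:,2],98); t=q[q[:,2]>z-5]
            print((c[i]*800/512).round(),s[i,4],"ztop",z.round(1),"bbox",t.min(0).round()[:2],t.max(0).round()[:2],"mid",((t.min(0)+t.max(0))/2).round(1)[:2], im[l==i].mean(0).round())
E
```

```text
scene [1068.39093938 -122.75834155  824.14751072] [-0.23482086  0.73805518  0.6035395  -0.18940376]
[476. 210.] 307 ztop 29.2 bbox [307. 155.] [367. 216.] mid [337.  185.5] [66. 57. 97.]
[272. 235.] 1227 ztop 18.0 bbox [ 239. -287.] [ 389. -140.] mid [ 313.7 -213.5] [ 52. 141. 162.]
[635. 246.] 776 ztop 66.3 bbox [461. 404.] [527. 472.] mid [494.  438.3] [80. 86. 86.]
[505. 249.] 352 ztop 30.3 bbox [414. 181.] [475. 242.] mid [444.5 211.7] [36. 57. 83.]
[386. 276.] 1427 ztop 17.9 bbox [389. -88.] [521.  51.] mid [454.9 -18.2] [83. 85. 85.]
[262. 298.] 491 ztop 44.3 bbox [ 442. -272.] [ 505. -211.] mid [ 473.4 -241.6] [31. 49. 73.]
[480. 299.] 410 ztop 29.9 bbox [514. 102.] [577. 165.] mid [545.2 133.5] [72. 37. 64.]
[577. 333.] 556 ztop 49.5 bbox [619. 238.] [681. 300.] mid [650.4 269.2] [62. 63. 63.]
[148. 335.] 241 ztop 63.5 bbox [ 500. -444.] [ 522. -419.] mid [ 510.9 -431.5] [20. 30. 42.]
[415. 353.] 404 ztop 41.4 bbox [613. -12.] [635.   7.] mid [624.1  -2.2] [ 44.  70. 103.]
[252. 400.] 1147 ztop 17.8 bbox [ 612. -312.] [ 696. -230.] mid [ 654.2 -271. ] [102. 105. 104.]
[431. 4
[... 663 characters left out ...]
460. 402.] [527. 476.] mid [493.3 439. ] [126. 129. 130.]
[627. 328.] 100 ztop 65.6 bbox [ 499. -444.] [ 523. -418.] mid [ 510.8 -431. ] [31. 43. 61.]
[435. 355.] 1179 ztop 22.0 bbox [388. -82.] [523.  50.] mid [455.4 -16. ] [95. 94. 94.]
[540. 344.] 276 ztop 46.2 bbox [ 442. -272.] [ 502. -216.] mid [ 472.3 -243.7] [ 56.  84. 119.]
[328. 358.] 242 ztop 33.0 bbox [414. 186.] [474. 240.] mid [444.3 212.8] [ 61.  91. 130.]
[528. 421.] 1259 ztop 22.1 bbox [ 254. -289.] [ 378. -142.] mid [ 315.8 -215.3] [ 70. 171. 189.]
[339. 410.] 254 ztop 32.0 bbox [306. 155.] [365. 214.] mid [335.5 184.4] [117. 100. 155.]
[193. 488.] 62 ztop 13.3 bbox [152. 471.] [200. 506.] mid [175.7 488.7] [114. 107. 108.]
```

View pics/top0.png

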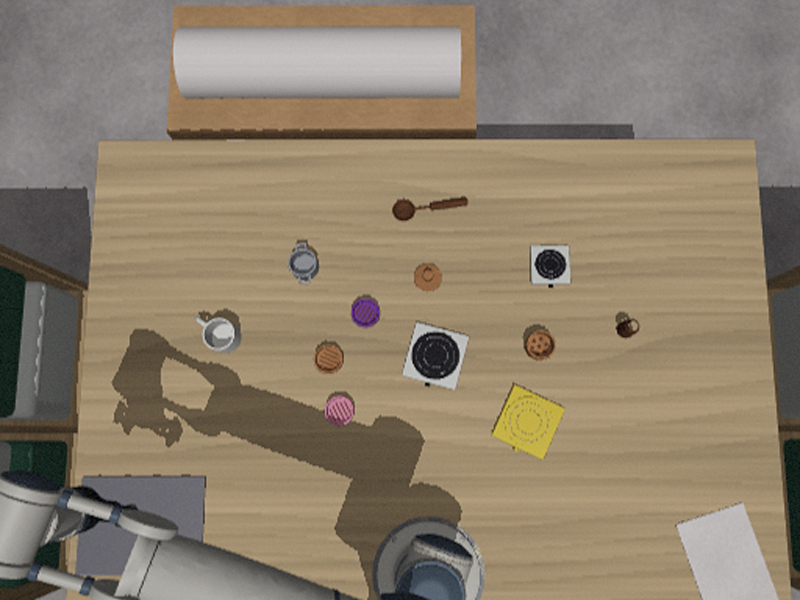

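Top view (800x600) confirms the scene view: pot (304,262), large white plate (435,355), deep tier (540,344), brown slotted tier (328,358), lid (428,276).
- **Could be taken for the shallow tier:** pink (340,409), purple (366,312). The brown one is right.
- **Could be taken for the hotplate:** yellow (528,421), small white (550,264). The large white one is right.

One close crop to check this, plus the hotplate centre and pot heading.

Run:
```python
from h import *
for n in("scene","top"):
    z=np.load(n+".npz"); im,w=z["im"],z["w"]
    g=im.max(-1)
    r=np.hypot(w[...,0]-455,w[...,1]+17)
    m=(r<75)&(w[...,2]>8)
    t=((g<70)&m&(r<58)).astype(np.uint8)
    c=max(cv2.findContours(t,0,1)[0],key=cv2.contourArea)
    P=w[c[:,0,1],c[:,0,0]]; (cx,cy),R=cv2.minEnclosingCircle(P[:,:2].astype(np.float32))
    print(n,"disc",cv2.fitEllipse(P[:,:2].astype(np.float32)),cx,cy,R)
    a=(m&(g>90)).astype(np.uint8); q=w[a>0][:,:2].astype(np.float32); print("slab",cv2.minAreaRect(q))
    rp=np.hypot(w[...,0]-650.4,w[...,1]-269.2)
    h=w[(rp>35)&(rp<52)&(w[...,2]>22)][:,:2]-[650.4,269.2]
    print("handles",len(h),h[h[:,0]>0].mean(0),h[h[:,0]<0].mean(0))
z=np.load("top.npz")["im"]
cv2.imwrite("pics/crop.png",cv2.resize(z[145:275,175:370],(780,520),interpolation=cv2.INTER_CUBIC))
```

```text
scene disc ((455.0525817871094, -16.655424118041992), (95.14601135253906, 96.33343505859375), 87.60482025146484) 454.35833740234375 -16.339460372924805 50.58419418334961
slab ((450.0250244140625, -16.919578552246094), (120.04834747314453, 128.32833862304688), 74.43377685546875)
handles 56 [40.8545911   4.35183573] [-39.55753905  -6.87415077]
top disc ((452.5106201171875, -18.697378158569336), (97.68904113769531, 98.81021118164062), 3.6242082118988037) 453.0398254394531 -18.37187957763672 51.248783111572266
slab ((452.4040832519531, -18.33667755126953), (119.3353271484375, 133.21144104003906), 74.84598541259766)
handles 38 [40.91606325  5.41022407] [-39.54807278  -6.51250007]
```

View pics/crop.png

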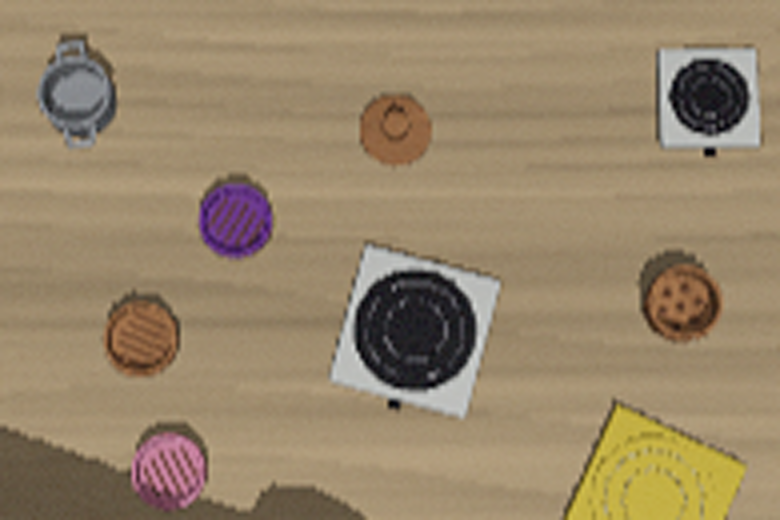

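The crop shows the brown slotted tier (143,338), the seven-dot deep tier (681,300), the white plate with its disc at (415,330) and the pot at (78,93). The choices are confirmed. I'll square the tool to the world axes and go above the pot.

Request:
{"api": "send_rows", "payload": {
  "motion": [
    [0, [0, 0, 0], -0.14],
    [0, [0, 0, 0], -0.14],
    [0, [-48.4, -30.7, 0], 0],
    [0, [-48.4, -30.7, 0], 0],
    [0, [-48.4, -30.7, 0], 0],
    [0, [-48.4, -30.7, 0], 0],
    [0, [-48.4, -30.7, 0], 0],
    [0, [-48.4, -30.7, 0], 0],
    [0, [-48.4, -30.7, 0], 0],
    [0, [-48.4, -30.7, 0], 0],
    [0, [-48.4, -30.7, 0], 0],
    [0, [-48.4, -30.7, 0], 0]
  ]
}}

```text
time_s: 1.65
ee_pos: [651.4, 267.9, 230.8]
orientation: [-0.0, 0.0, 1.0, 0.0]
wrist_force: [0.6, 0.9, 0.2]
gripper_width: 1.001
grasp_force: 0.0
```

```bash
cat >> h.py <<'E'
def need(x,y,z):
    o=manip.get_obs(); R=Rotation.from_quat(o["orientation"],scalar_first=True)
    print("t",round(o["time_s"],2),"tcp",o["ee_pos"].round(1),"F",o["wrist_force"].round(1),"grip",round(o["gripper_width"],3),round(o["grasp_force"],1),"tool y deg",np.degrees(np.arctan2(*R.apply([0,1,0])[1::-1])).round(2),"tilt",R.apply([0,0,1]).round(3))
    print("shift tool",R.inv().apply(np.array([x,y,z])-o["ee_pos"]).round(1))
E
python3 - <<'E'
from h import *
need(650.4,269.2,120)
im,d,p=snap("wrist"); w=world(p,d)
cv2.imwrite("pics/w1.png",im)
m=(w[...,2]>44)&(w[...,2]<60)&(np.hypot(w[...,0]-650,w[...,1]-269)<50)
q=w[m]; print(m.sum(), q.min(0),q.max(0), cv2.minEnclosingCircle(q[:,:2].astype(np.float32)) if len(q) else 0)
E
```

```text
t 1.65 tcp [651.4 267.9 230.8] F [0.6 0.9 0.2] grip 1.001 0.0 tool y deg 89.96 tilt [-0.  0. -1.]
shift tool [  0.9   1.3 110.8]
830 [620.40332562 239.22068765  44.0162323 ] [681.37406684 299.71053469  50.46831055] ((651.211181640625, 269.0777893066406), 31.002561569213867)
```

View pics/w1.png

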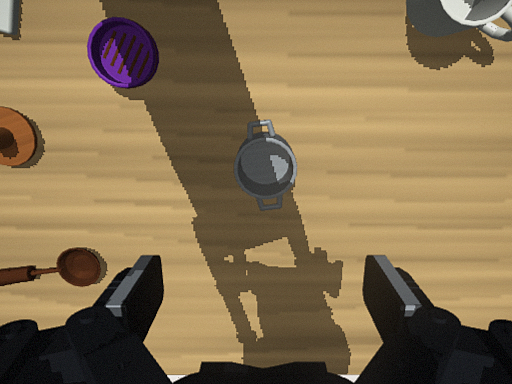

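The wrist view shows the pot at (265,165) between the open fingers, with its handles top and bottom; depth puts it at (651, 269). I'll descend and grip it across y.

Request:
{"api": "send_rows", "payload": {
  "motion": [
    [0, [0.3, 1.3, 55], 0],
    [0, [0, 0, 55], 0],
    [0, [0, 0, 50], 0],
    [0, [0, 0, 35], 0],
    [0, [0, 0, 21], 0],
    [0, [0, 0, 0], 0],
    [255, [0, 0, 0], 0],
    [255, [0, 0, 0], 0],
    [255, [0, 0, 0], 0],
    [255, [0, 0, 0], 0],
    [255, [0, 0, 0], 0],
    [255, [0, 0, 0], 0]
  ]
}}

```text
time_s: 3.2
ee_pos: [651.5, 271.1, 18.8]
orientation: [0.003, 0.0, 1.0, 0.001]
wrist_force: [0.3, 1.0, 6.9]
gripper_width: 0.713
grasp_force: 65.6
```

Run:
```python
from h import *
need(453.3,-17.5,100)
im,d,p=snap("wrist")
cv2.imwrite("pics/w2.png",im)
```

```text
t 3.2 tcp [651.5 271.1  18.8] F [0.3 1.  6.9] grip 0.713 65.6 tool y deg 89.96 tilt [ 0.005  0.002 -1.   ]
shift tool [ 197.5 -288.6  -82.8]
```

View pics/w2.png

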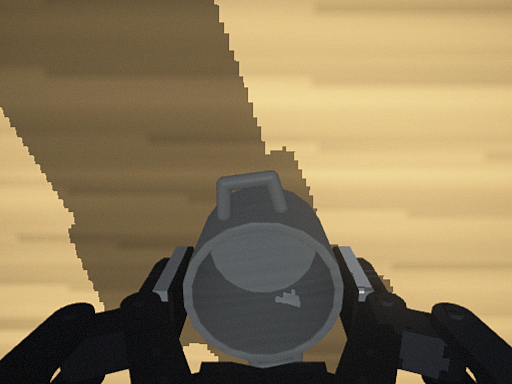

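The pot is held at (262,290), with the pads on the free walls and the handle clear. I'll lift it and carry it over the plate.

Request:
{"api": "send_rows", "payload": {
  "motion": [
    [255, [0, 0, -25], 0],
    [255, [0, 0, -50], 0],
    [255, [0, 0, -25], 0],
    [255, [28.2, -41.2, 0], 0],
    [255, [28.2, -41.2, 0], 0],
    [255, [28.2, -41.2, 0], 0],
    [255, [28.2, -41.2, 0], 0],
    [255, [28.2, -41.2, 0], 0],
    [255, [28.2, -41.2, 0], 0],
    [255, [28.2, -41.2, 0], 0],
    [255, [0, 0, 0], 0]
  ]
}}

```text
time_s: 4.62
ee_pos: [451.0, -20.0, 116.0]
orientation: [0.001, 0.002, 1.0, -0.0]
wrist_force: [0.9, 0.1, -1.2]
gripper_width: 0.709
grasp_force: 65.4
```

```bash
cat >> h.py <<'E'
def rim(n,x,y,z0,z1,r=45,show=None):
    im,d,p=snap(n); w=world(p,d)
    m=(w[...,2]>z0)&(w[...,2]<z1)&(np.hypot(w[...,0]-x,w[...,1]-y)<r)
    q=w[m]; print(n,"n",len(q),"circle",cv2.minEnclosingCircle(q[:,:2].astype(np.float32)) if len(q) else 0,"mid",((q.min(0)+q.max(0))/2).round(1) if len(q) else 0,"top",np.percentile(q[:,2],[5,50,98]).round(1) if len(q) else 0)
    if show: cv2.imwrite(show,im)
    return im,w
E
python3 - <<'E'
from h import *
need(453.3,-17.5,33.8)
rim("scene",453,-17,140,150,50)
rim("wrist",453,-17,138,152,34,)
E
```

```text
t 4.62 tcp [451. -20. 116.] F [ 0.9  0.1 -1.2] grip 0.709 65.4 tool y deg 89.73 tilt [ 0.001 -0.001 -1.   ]
shift tool [-2.2  2.6 82.2]
scene n 157 circle ((453.72393798828125, -20.627628326416016), 43.88863754272461) mid [451.7 -20.6 145. ] top [140.6 144.5 148.3]
wrist n 7916 circle ((451.74005126953125, -17.40644645690918), 33.95869827270508) mid [451.5 -17.6 145. ] top [139.  145.4 150.2]
```

Request:
{"api": "send_rows", "payload": {
  "motion": [
    [255, [-2, 2.2, 30], 0],
    [255, [0, 0, 30], 0],
    [255, [0, 0, 14], 0],
    [255, [0, 0, 5], 0],
    [255, [0, 0, 3], 0],
    [255, [0, 0, 0], 0],
    [255, [0, 0, 0], 0]
  ]
}}

```text
time_s: 5.6
ee_pos: [454.6, -15.7, 34.1]
orientation: [0.001, 0.0, 1.0, -0.0]
wrist_force: [-0.3, -0.2, -1.1]
gripper_width: 0.71
grasp_force: 65.5
```

Run:
```python
from h import *
need(453.3,-17.5,33.8)
```

```text
t 5.6 tcp [454.6 -15.7  34.1] F [-0.3 -0.2 -1.1] grip 0.71 65.5 tool y deg 89.95 tilt [ 0.001 -0.    -1.   ]
shift tool [ 1.3 -1.8  0.3]
```

Request:
{"api": "send_rows", "payload": {
  "motion": [
    [255, [1, -1.5, 0.5], 0],
    [255, [0, 0, 0.5], 0],
    [255, [0, 0, 0], 0],
    [0, [0, 0, 0], 0],
    [0, [0, 0, 0], 0],
    [0, [0, 0, 0], 0],
    [0, [0, 0, 0], 0],
    [0, [0, 0, -25], 0],
    [0, [0, 0, -50], 0],
    [0, [0, 0, -50], 0],
    [0, [0, 0, -50], 0],
    [0, [0, 0, 0], 0]
  ]
}}

```text
time_s: 7.1
ee_pos: [454.9, -17.3, 212.4]
orientation: [0.004, 0.0, 1.0, -0.001]
wrist_force: [0.2, 0.2, -1.1]
gripper_width: 0.999
grasp_force: 0.0
```

Run:
```python
from h import *
need(473,-242.5,208)
rim("wrist",453,-17,59,70,36,"pics/w3.png")
rim("scene",453,-17,59,70,36)
im,w=rim("wrist",453,-17,59,70,36)
g=im.max(-1); r=np.hypot(w[...,0]-453,w[...,1]+17)
q=w[(g>110)&(r<75)&(w[...,2]>8)&(w[...,2]<20)][:,:2].astype(np.float32); print("slab",cv2.minAreaRect(q))
```

```text
t 7.1 tcp [454.9 -17.3 212.4] F [ 0.2  0.2 -1.1] grip 0.999 0.0 tool y deg 89.95 tilt [ 0.009 -0.001 -1.   ]
shift tool [ -18.3 -225.2    4.8]
wrist n 1056 circle ((453.69744873046875, -18.162090301513672), 31.00732421875) mid [453.6 -18.1  62.7] top [60.1 63.4 65. ]
scene n 107 circle ((453.4499206542969, -19.01494598388672), 31.983745574951172) mid [453.3 -18.3  63.3] top [59.4 62.5 65.2]
wrist n 1066 circle ((453.76104736328125, -18.299896240234375), 31.1391544342041) mid [453.7 -17.7  62.5] top [60.2 63.4 64.9]
slab ((450.7066345214844, -17.313064575195312), (119.5452651977539, 125.57233428955078), 74.66118621826172)
```

View pics/w3.png

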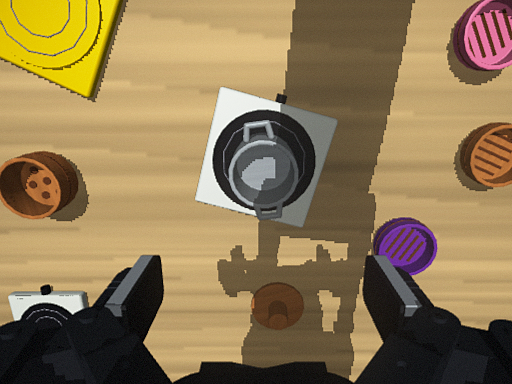

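The pot stands upright at (265,172) on the disc and measures (453.7, -18.1) by depth, within 2 mm of the plate centre. Deep tier next.

Request:
{"api": "send_rows", "payload": {
  "motion": [
    [0, [-4.6, -45, 0], 0],
    [0, [-4.6, -45, 0], 0],
    [0, [-4.6, -45, 0], 0],
    [0, [-4.6, -45, 0], 0],
    [0, [0, -45, 0], 0],
    [0, [0, 0, 0], 0],
    [0, [0, 0, 0], 0]
  ]
}}

```text
time_s: 8.12
ee_pos: [470.8, -241.5, 205.6]
orientation: [-0.001, 0.001, 1.0, 0.001]
wrist_force: [0.1, -0.5, 0.2]
gripper_width: 1.0
grasp_force: 0.0
```

Run:
```python
from h import *
rim("wrist",473,-243,38,50,40)
need(473,-243,100)
```

```text
wrist n 942 circle ((472.76715087890625, -241.52001953125), 30.938007354736328) mid [ 472.7 -241.6   41.4] top [39.4 42.4 44. ]
t 8.18 tcp [ 471.1 -241.2  206.2] F [ 0.3 -0.   1. ] grip 0.997 0.0 tool y deg 89.99 tilt [-0.002  0.001 -1.   ]
shift tool [ -2.1  -2.  106.2]
```

Request:
{"api": "send_rows", "payload": {
  "motion": [
    [0, [-1.7, -0.3, 55], 0],
    [0, [0, 0, 55], 0],
    [0, [0, 0, 50], 0],
    [0, [0, 0, 28], 0],
    [0, [0, 0, 10], 0],
    [0, [0, 0, 0], 0],
    [255, [0, 0, 0], 0],
    [255, [0, 0, 0], 0],
    [255, [0, 0, 0], 0],
    [255, [0, 0, 0], 0],
    [255, [0, 0, 0], 0],
    [255, [0, 0, 0], 0]
  ]
}}

```text
time_s: 9.68
ee_pos: [474.6, -243.2, 12.0]
orientation: [0.002, 0.0, 1.0, -0.001]
wrist_force: [-0.5, 1.6, 6.5]
gripper_width: 0.719
grasp_force: 65.6
```

Run:
```python
from h import *
need(453.7,-18.1,130)
rim("wrist",473,-243,38,50,34,"pics/w4.png")
```

```text
t 9.68 tcp [ 474.6 -243.2   12. ] F [-0.5  1.6  6.5] grip 0.719 65.6 tool y deg 89.95 tilt [ 0.004 -0.002 -1.   ]
shift tool [  20.6  224.8 -118.5]
wrist n 6956 circle ((473.0362854003906, -242.9913787841797), 33.988834381103516) mid [ 473.3 -243.    44. ] top [38.8 42.4 48.6]
```

View pics/w4.png

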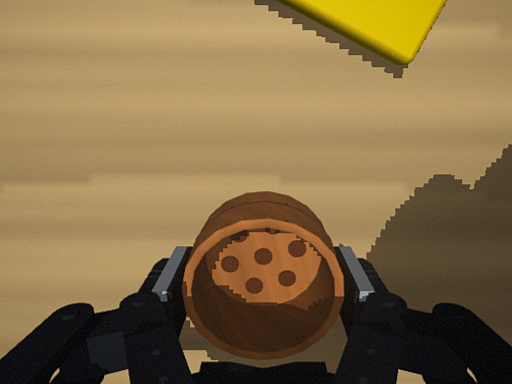

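The seven-dot deep tier is gripped squarely, rim centre at (264,288). Lift, carry it over the pot and measure.

Request:
{"api": "send_rows", "payload": {
  "motion": [
    [255, [0, 0, -25], 0],
    [255, [0, 0, -50], 0],
    [255, [0, 0, -40], 0],
    [255, [4, 45, 0], 0],
    [255, [4, 45, 0], 0],
    [255, [4, 45, 0], 0],
    [255, [4, 45, 0], 0],
    [255, [3, 45, 0], 0],
    [255, [0, 0, 0], 0],
    [255, [0, 0, 0], 0]
  ]
}}

```text
time_s: 10.98
ee_pos: [454.4, -17.8, 124.8]
orientation: [0.0, 0.0, 1.0, -0.0]
wrist_force: [0.2, 0.3, -1.5]
gripper_width: 0.713
grasp_force: 65.4
```

Run:
```python
from h import *
for i in range(3): need(454.3,-17.7,75); rim("scene",454,-18,145,170,36)
im,d,p=snap("scene"); w=world(p,d)
m=(np.hypot(w[...,0]-454,w[...,1]+18)<36)&(w[...,2]>59)
for a,b in((59,66),(100,120),(120,160)):
    q=w[m&(w[...,2]>a)&(w[...,2]<b)]; print(a,b,len(q), q.min(0).round(1) if len(q) else 0,q.max(0).round(1) if len(q) else 0)
```

```text
t 10.97 tcp [454.4 -17.8 124.8] F [ 0.2  0.3 -1.5] grip 0.713 65.4 tool y deg 89.98 tilt [ 0.001 -0.001 -1.   ]
shift tool [ 0.1  0.1 49.8]
scene n 214 circle ((456.5765686035156, -17.685752868652344), 34.739200592041016) mid [454.  -17.5 157.2] top [146.2 152.9 167. ]
t 11.03 tcp [454.4 -18.2 124.6] F [0.8 0.1 0.2] grip 0.714 65.4 tool y deg 89.92 tilt [ 0.001 -0.001 -1.   ]
shift tool [ 0.1  0.5 49.6]
scene n 212 circle ((456.4755554199219, -17.91020965576172), 34.98117446899414) mid [454.  -18.2 157.3] top [145.8 152.7 167.7]
t 11.07 tcp [454.4 -18.4 124.5] F [ 0.6 -0.4  0.1] grip 0.719 65.4 tool y deg 89.88 tilt [ 0. -0. -1.]
shift tool [ 0.1  0.7 49.5]
scene n 211 circle ((455.8968200683594, -17.38587760925293), 34.57017517089844) mid [453.1 -17.4 157.1] top [145.8 152.7 166.9]
59 66 78 [428.4 -48.5  59.1] [484.7  11.4  65.6]
100 120 2 [429.5 -10.7 119.8] [481.   -3.3 120. ]
120 160 550 [422.2 -51.8 120.4] [485.2  16.4 159.3]
```

Request:
{"api": "send_rows", "payload": {
  "motion": [
    [255, [0, 0, 20], 0],
    [255, [0, 0, 20], 0],
    [255, [0, 0, 6], 0],
    [255, [0, 0, 4], 0],
    [255, [0, 0, 3], 0],
    [255, [0, 0, 2], 0],
    [255, [0, 0, 1], 0],
    [255, [0, 0, 0], 0]
  ]
}}

```text
time_s: 12.18
ee_pos: [454.3, -17.5, 68.4]
orientation: [0.0, 0.0, 1.0, -0.0]
wrist_force: [-0.5, -0.3, -0.1]
gripper_width: 0.71
grasp_force: 65.4
```

Run:
```python
from h import *
need(454.3,-17.7,67)
```

```text
t 12.18 tcp [454.3 -17.5  68.4] F [-0.5 -0.3 -0.1] grip 0.71 65.4 tool y deg 89.95 tilt [ 0. -0. -1.]
shift tool [-0.  -0.2  1.4]
```

Low force and in the expected position. I'll lower the last bit, release and rise.

Request:
{"api": "send_rows", "payload": {
  "motion": [
    [255, [0, 0, 1], 0],
    [255, [0, 0, 0.5], 0],
    [255, [0, 0, 0], 0],
    [0, [0, 0, 0], 0],
    [0, [0, 0, 0], 0],
    [0, [0, 0, 0], 0],
    [0, [0, 0, 0], 0],
    [0, [0, 0, -20], 0],
    [0, [0, 0, -40], 0],
    [0, [0, 0, -50], 0],
    [0, [0, 0, -40], 0],
    [0, [0, 0, 0], 0]
  ]
}}

```text
time_s: 13.68
ee_pos: [455.6, -17.6, 221.0]
orientation: [0.004, 0.0, 1.0, -0.0]
wrist_force: [-0.1, -0.5, -0.3]
gripper_width: 0.997
grasp_force: 0.0
```

Run:
```python
from h import *
rim("wrist",454,-18,93,106,36,"pics/w5.png")
im,w=rim("scene",454,-18,93,106,36)
cv2.imwrite("pics/s5.png",cv2.resize(im[140:220,180:340],(800,400),interpolation=cv2.INTER_CUBIC))
need(444.5,212.3,200)
```

```text
wrist n 1234 circle ((452.8432922363281, -18.092864990234375), 30.983139038085938) mid [452.7 -18.2  96.3] top [94.4 97.4 98.8]
scene n 118 circle ((453.5803527832031, -18.712305068969727), 31.52423858642578) mid [453.4 -18.5  96.5] top [93.4 96.3 99.2]
t 13.78 tcp [454.3 -17.4 216.7] F [-1.  -0.2 -1.1] grip 0.998 0.0 tool y deg 89.95 tilt [ 0. -0. -1.]
shift tool [ 10.  229.7  16.6]
```

View pics/s5.png

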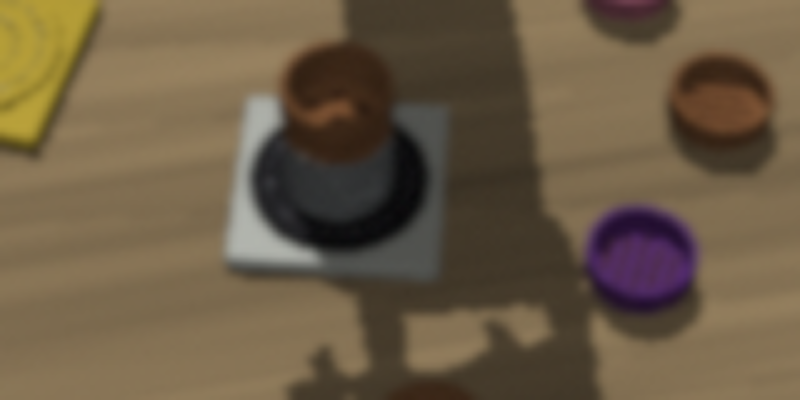

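The deep tier sits on the pot at (338,100) with its rim at z = 97, so it is fully nested. Shallow tier next.

Request:
{"api": "send_rows", "payload": {
  "motion": [
    [0, [2, 46, 2], 0],
    [0, [2, 46, 2], 0],
    [0, [2, 46, 2], 0],
    [0, [2, 46, 2], 0],
    [0, [2, 46, 2], 0],
    [0, [0, 0, 0], 0],
    [0, [0, 0, 0], 0]
  ]
}}

```text
time_s: 14.65
ee_pos: [443.9, 212.1, 205.3]
orientation: [-0.001, 0.0, 1.0, -0.001]
wrist_force: [-0.6, -0.2, 0.7]
gripper_width: 1.003
grasp_force: 0.0
```

Run:
```python
from h import *
rim("wrist",444,212,24,36,40)
need(444.5,212.3,6)
```

```text
wrist n 856 circle ((444.5181884765625, 212.00680541992188), 30.880558013916016) mid [444.4 211.8  27.6] top [25.7 28.3 30. ]
t 14.7 tcp [444.2 211.7 205.8] F [ 0.4  0.6 -0.2] grip 1.001 0.0 tool y deg 89.92 tilt [-0.002 -0.001 -1.   ]
shift tool [ -0.6   0.8 199.8]
```

Request:
{"api": "send_rows", "payload": {
  "motion": [
    [0, [0, 0, 55], 0],
    [0, [0, 0, 55], 0],
    [0, [0, 0, 50], 0],
    [0, [0, 0, 30], 0],
    [0, [0, 0, 12], 0],
    [0, [0, 0, 0], 0],
    [255, [0, 0, 0], 0],
    [255, [0, 0, 0], 0],
    [255, [0, 0, 0], 0],
    [255, [0, 0, 0], 0],
    [255, [0, 0, 0], 0],
    [255, [0, 0, 0], 0]
  ]
}}

```text
time_s: 16.2
ee_pos: [446.1, 213.2, 7.6]
orientation: [0.002, 0.0, 1.0, 0.001]
wrist_force: [-0.2, -0.9, 6.2]
gripper_width: 0.711
grasp_force: 65.1
```

Run:
```python
from h import *
need(454.0,-17.8,130)
rim("wrist",444,212,24,36,34,"pics/w6.png")
```

```text
t 16.2 tcp [446.1 213.2   7.6] F [-0.2 -0.9  6.2] grip 0.711 65.1 tool y deg 89.96 tilt [ 0.005  0.001 -1.   ]
shift tool [  -8.6 -230.8 -122.7]
wrist n 5900 circle ((443.4205017089844, 211.9914093017578), 33.829105377197266) mid [445.2 212.   30. ] top [24.8 28.4 34.5]
```

View pics/w6.png

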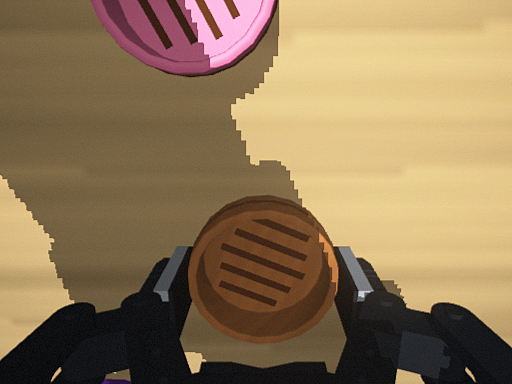

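The brown slotted tier is gripped, centre at (264,270). Lift and carry.

Request:
{"api": "send_rows", "payload": {
  "motion": [
    [255, [0, 0, -25], 0],
    [255, [0, 0, -50], 0],
    [255, [0, 0, -50], 0],
    [255, [0, 0, -20], 0],
    [255, [-2, -46, 0], 0],
    [255, [-2, -46, 0], 0],
    [255, [-2, -46, 0], 0],
    [255, [-2, -46, 0], 0],
    [255, [-2, -46, 0], 0],
    [255, [0, 0, 0], 0],
    [255, [0, 0, 0], 0]
  ]
}}

```text
time_s: 17.62
ee_pos: [454.0, -17.1, 149.3]
orientation: [-0.0, 0.001, 1.0, 0.0]
wrist_force: [-0.1, 0.0, -1.0]
gripper_width: 0.705
grasp_force: 65.0
```

Run:
```python
from h import *
rim("scene",454,-18,155,190,36)
need(454.0,-17.8,96.6)
```

```text
scene n 300 circle ((455.87548828125, -18.249958038330078), 35.25949478149414) mid [454.2 -18.4 172.4] top [155.8 166.4 186. ]
t 17.68 tcp [454.1 -16.6 149.4] F [ 0.3  0.5 -0.7] grip 0.705 65.0 tool y deg 89.99 tilt [-0.001  0.001 -1.   ]
shift tool [ 0.  -1.2 52.8]
```

Request:
{"api": "send_rows", "payload": {
  "motion": [
    [255, [0, -0.8, 20], 0],
    [255, [0, 0, 16], 0],
    [255, [0, 0, 6], 0],
    [255, [0, 0, 4], 0],
    [255, [0, 0, 3], 0],
    [255, [0, 0, 2], 0],
    [255, [0, 0, 0], 0],
    [255, [0, 0, 0], 0]
  ]
}}

```text
time_s: 18.68
ee_pos: [454.4, -18.3, 99.1]
orientation: [0.0, 0.0, 1.0, -0.0]
wrist_force: [0.3, -0.2, -0.7]
gripper_width: 0.71
grasp_force: 65.0
```

Run:
```python
from h import *
need(454.0,-17.8,96.6)
```

```text
t 18.68 tcp [454.4 -18.3  99.1] F [ 0.3 -0.2 -0.7] grip 0.71 65.0 tool y deg 89.95 tilt [ 0. -0. -1.]
shift tool [0.4 0.5 2.5]
```

Request:
{"api": "send_rows", "payload": {
  "motion": [
    [255, [0, 0.3, 1.5], 0],
    [255, [0, 0, 1], 0],
    [255, [0, 0, 0], 0],
    [0, [0, 0, 0], 0],
    [0, [0, 0, 0], 0],
    [0, [0, 0, 0], 0],
    [0, [0, 0, 0], 0],
    [0, [0, 0, -20], 0],
    [0, [0, 0, -40], 0],
    [0, [0, 0, -50], 0],
    [0, [0, 0, -30], 0],
    [0, [0, 0, 0], 0]
  ]
}}

```text
time_s: 20.18
ee_pos: [455.3, -18.0, 241.0]
orientation: [0.004, 0.0, 1.0, -0.0]
wrist_force: [-0.7, -0.5, 0.3]
gripper_width: 1.002
grasp_force: 0.0
```

Run:
```python
from h import *
rim("wrist",454,-18,112,128,36,"pics/w7.png")
rim("scene",454,-18,112,128,36)
need(623.9,-2.4,200)
```

```text
wrist n 1269 circle ((453.1788635253906, -18.865650177001953), 31.030996322631836) mid [453.2 -18.6 115.9] top [113.5 117.4 119. ]
scene n 124 circle ((453.60052490234375, -18.239748001098633), 31.75895118713379) mid [453.8 -18.7 116.1] top [112.4 116.3 119.6]
t 20.27 tcp [454.3 -17.9 236.8] F [-0.1  1.2  1. ] grip 1.0 0.0 tool y deg 89.95 tilt [ 0.001 -0.    -1.   ]
shift tool [-169.6   15.7   36.9]
```

View pics/w7.png

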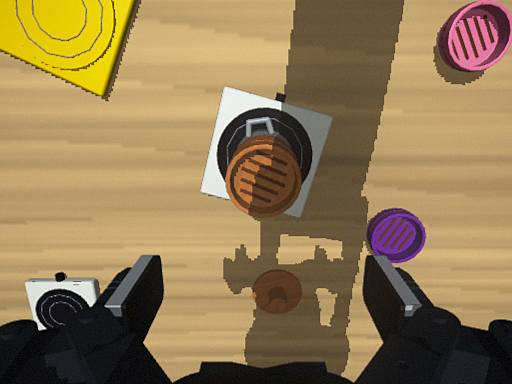

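The shallow tier is nested at (263,178) with its rim at z = 117, exactly as expected. Now the lid.

Request:
{"api": "send_rows", "payload": {
  "motion": [
    [0, [-42, 4, 9], 0],
    [0, [-42, 4, 9], 0],
    [0, [-42, 4, 9], 0],
    [0, [-43, 3.5, 9], 0],
    [0, [0, 0, 0], 0],
    [0, [0, 0, 0], 0]
  ]
}}

```text
time_s: 21.02
ee_pos: [622.5, -2.5, 198.9]
orientation: [-0.001, 0.0, 1.0, 0.0]
wrist_force: [0.1, -0.0, -0.3]
gripper_width: 1.003
grasp_force: 0.0
```

Run:
```python
from h import *
rim("wrist",624,-2.4,35,48,20)
rim("wrist",624,-2.4,9,19,38)
need(623.9,-2.4,16)
```

```text
wrist n 445 circle ((624.7144775390625, -1.766435980796814), 10.86518383026123) mid [624.6  -2.1  38.9] top [38.6 40.6 42. ]
wrist n 2490 circle ((624.6194458007812, -1.9307302236557007), 30.897520065307617) mid [624.4  -2.   14.4] top [13.4 14.7 16.2]
t 21.12 tcp [622.5  -2.6 201. ] F [-0.9  0.4 -0. ] grip 0.999 0.0 tool y deg 89.95 tilt [ 0.001 -0.    -1.   ]
shift tool [ -1.2   0.2 185. ]
```

Request:
{"api": "send_rows", "payload": {
  "motion": [
    [0, [-2, 0.5, 50], 0],
    [0, [0, 0, 55], 0],
    [0, [0, 0, 45], 0],
    [0, [0, 0, 23], 0],
    [0, [0, 0, 10], 0],
    [0, [0, 0, 0], 0],
    [255, [0, 0, 0], 0],
    [255, [0, 0, 0], 0],
    [255, [0, 0, 0], 0],
    [255, [0, 0, 0], 0],
    [255, [0, 0, 0], 0],
    [255, [0, 0, 0], 0]
  ]
}}

```text
time_s: 22.62
ee_pos: [625.7, -2.1, 18.0]
orientation: [0.001, 0.0, 1.0, -0.0]
wrist_force: [1.0, 0.2, 5.0]
gripper_width: 0.235
grasp_force: 59.1
```

Request:
{"api": "send_rows", "payload": {
  "motion": [
    [255, [0, 0, 0], 0],
    [255, [0, 0, 0], 0],
    [255, [0, 0, 0], 0]
  ]
}}

```text
time_s: 23.0
ee_pos: [625.7, -2.1, 18.0]
orientation: [0.001, 0.0, 1.0, -0.0]
wrist_force: [-0.6, 0.9, 5.9]
gripper_width: 0.231
grasp_force: 59.1
```

Run:
```python
from h import *
need(453.8,-18,160)
rim("wrist",624.5,-2,9,19,38,"pics/w8.png")
```

```text
t 23.0 tcp [625.7  -2.1  18. ] F [-0.6  0.9  5.9] grip 0.231 59.1 tool y deg 89.95 tilt [ 0.001 -0.    -1.   ]
shift tool [ 171.7  -16.1 -142.2]
wrist n 6121 circle ((625.1442260742188, -2.804631233215332), 31.035526275634766) mid [624.9  -2.8  14.3] top [13.4 14.7 16.2]
```

View pics/w8.png

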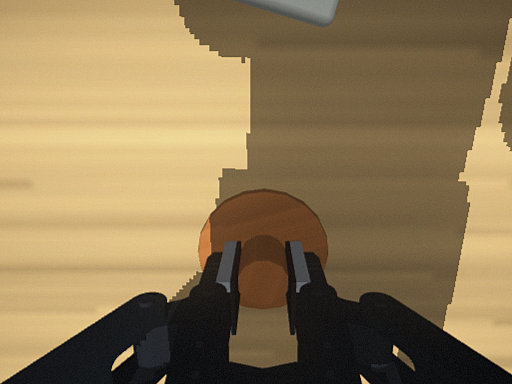

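The lid knob is gripped at (263,268). Lift it and carry it over the stack.

Request:
{"api": "send_rows", "payload": {
  "motion": [
    [255, [0, 0, -25], 0],
    [255, [0, 0, -50], 0],
    [255, [0, 0, -50], 0],
    [255, [0, 0, -25], 0],
    [255, [43, -4, 0], 0],
    [255, [43, -4, 0], 0],
    [255, [43, -4, 0], 0],
    [255, [42.5, -4, 0], 0],
    [255, [0, 0, 0], 0],
    [255, [0, 0, 0], 0]
  ]
}}

```text
time_s: 24.3
ee_pos: [453.9, -17.9, 167.0]
orientation: [0.0, 0.0, 1.0, 0.0]
wrist_force: [0.1, -0.2, -0.3]
gripper_width: 0.234
grasp_force: 58.9
```

Run:
```python
from h import *
rim("scene",454,-18,155,172,33)
rim("wrist",453.5,-18.5,158,170,38)
need(454.2,-18,127)
```

```text
scene n 220 circle ((455.1251525878906, -18.66090965270996), 30.34723663330078) mid [459.2 -19.1 164.8] top [160.2 163.2 169.4]
wrist n 6183 circle ((453.64337158203125, -18.63692855834961), 31.07490348815918) mid [453.5 -18.5 164.1] top [162.4 163.7 166.8]
t 24.4 tcp [454.3 -17.8 167. ] F [-0.2  0.9 -0.5] grip 0.236 58.9 tool y deg 89.96 tilt [-0.  0. -1.]
shift tool [ 0.1 -0.2 40. ]
```

The lid sits at (453.6, -18.6), in line with the stack.

Request:
{"api": "send_rows", "payload": {
  "motion": [
    [255, [0, 0, 15], 0],
    [255, [0, 0, 12], 0],
    [255, [0, 0, 5], 0],
    [255, [0, 0, 4], 0],
    [255, [0, 0, 2], 0],
    [255, [0, 0, 1.5], 0],
    [255, [0, 0, 0.5], 0],
    [255, [0, 0, 0], 0]
  ]
}}

```text
time_s: 25.4
ee_pos: [453.8, -17.9, 127.5]
orientation: [0.0, 0.0, 1.0, -0.0]
wrist_force: [-0.3, -0.7, -0.7]
gripper_width: 0.233
grasp_force: 58.9
```

Run:
```python
from h import *
need(454.2,-18,127)
```

```text
t 25.4 tcp [453.8 -17.9 127.5] F [-0.3 -0.7 -0.7] grip 0.233 58.9 tool y deg 89.95 tilt [ 0. -0. -1.]
shift tool [-0.4 -0.1  0.5]
```

Request:
{"api": "send_rows", "payload": {
  "motion": [
    [255, [0, 0, 0.7], 0],
    [255, [0, 0, 0], 0],
    [0, [0, 0, 0], 0],
    [0, [0, 0, 0], 0],
    [0, [0, 0, 0], 0],
    [0, [0, 0, 0], 0],
    [0, [0, 0, 0], 0],
    [0, [0, 0, -20], 0],
    [0, [0, 0, -40], 0],
    [0, [0, 0, -40], 0],
    [0, [0, 0, -20], 0],
    [0, [0, 0, 0], 0]
  ]
}}

```text
time_s: 26.9
ee_pos: [454.5, -18.0, 249.9]
orientation: [0.003, 0.0, 1.0, -0.0]
wrist_force: [-0.1, -0.2, -0.2]
gripper_width: 1.002
grasp_force: 0.0
```

Run:
```python
from h import *
rim("wrist",454,-18,142,155,20)
rim("wrist",454,-18,119,129,36)
im,w=rim("scene",454,-18,119,129,36)
cv2.imwrite("pics/s9.png",cv2.resize(im[120:240,180:340],(800,600),interpolation=cv2.INTER_CUBIC))
need(454.2,-18,127)
```

```text
wrist n 670 circle ((453.0263366699219, -18.761873245239258), 10.829508781433105) mid [453.  -18.6 146.7] top [145.7 149.6 151. ]
wrist n 3587 circle ((453.13458251953125, -18.792726516723633), 30.891904830932617) mid [452.9 -18.8 124. ] top [122.5 123.7 125.2]
scene n 265 circle ((454.232177734375, -18.717914581298828), 31.309833526611328) mid [455.2 -18.3 124.1] top [120.4 123.1 127.1]
t 27.05 tcp [453.4 -17.9 245.7] F [-0.  -0.4 -0.2] grip 0.997 0.0 tool y deg 89.95 tilt [-0.001  0.    -1.   ]
shift tool [-9.000e-01 -1.000e-01  1.187e+02]
```

View pics/s9.png

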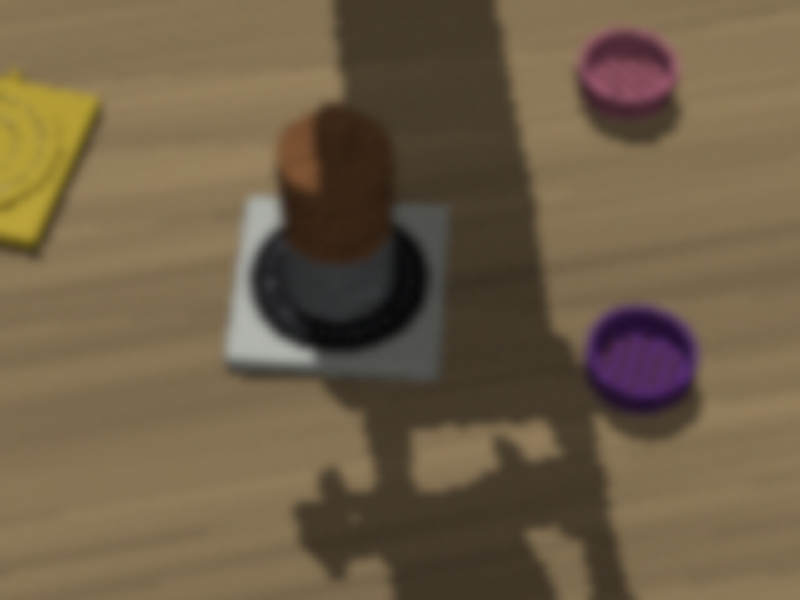

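The stack stands straight at (335,230): lid top at z = 123 and knob at 149, as they should be when nested. The arm is clear, so I'll hand in.

```bash
python3 -c "
from plant import manip
print(manip.close_job())"
```

```text
the job is handed in; nothing more can be done
None
```

The pot stands on the large hotplate with the deep tier, shallow tier and lid stacked on it, all within about 2 mm of centred and at nested height by depth; the job was handed in at about 27 s, and the hand-in returned no verdict.

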